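# Turn the input selector to the three-dot plate and press its button

## Task

On the grey selector box, push the upright tab of the dial round with your fingertips until it points squarely at the round plate with three dots, then press the push-button at the box's corner all the way in to connect that input, and let it come out again. Only push the tab: do not pinch it and do not lift the dial, which just sits on its spindle. Do not press the button before the dial is set, and leave the small things standing on and around the box where they are.

Things in the scene. Friction and masses are not known exactly. Their poses are not given: they have to be found in the camera images.
- selector: Light grey instrument (two stacked cases) 188 x 188 x 210 mm, fixed on the bench behind a monitor 420 mm high: come in over that. Origin amid its underside, the deck 210 mm above; x to its rear (four sockets), y to its left. Amid the deck the dial: black disc 76 mm across, top 12 mm, spindle 16 mm above the deck, one tab on it. Button at the front right corner, loose adapters at both left corners.
- dial (a joint): Turn of the dial about the upright axis through the housing's centre, rad, counter-clockwise from above. At q the tab points along (-cos q, -sin q) in the housing's axes: to its front at 0. Stops at -3.1 and 3.1 (no passing the rear). Starts within 0.6 of 0; 1 to 2 N at the tab turns it, and it stays where left (no spring, no overrun).
- tab (a point): Middle of the tab's top edge, 42 mm above the deck, 44 mm from the dial's axis. The tab is an upright metal fin, 28 mm long radially (30 to 58 mm from the axis), 12 mm thick across, with a rubber pad on either flat side, 12 to 38 mm above the deck. Push it on a flat side; both are free. It is the dial's pointer.
- aim (a point): The spot the tab points at: straight out from the dial's axis through the tab, 72 mm from the axis (the distance at which the plates lie). It turns with the dial.
- plate_three: White round plate with three black dots: 25 mm across, 2 mm thick, dots 5.6 mm across, fixed flat on the deck; origin at its centre, at deck height. One of four such plates (one to four dots), all 72 mm from the dial's axis, at dial angles 1.745, 2.53, -2.53 and -1.745; which plate has which place varies.
- key (a joint): Travel of the round grey push-button, m: 0 out, 0.006 fully in; springs back by itself, 4 N holds it fully in.
- key_top (a point): Centre of the top of the push-button, a grey cap 22 mm across in a black housing, at the deck's front right corner; it is pressed straight down.
- carrier (a joint): How far the dial has been lifted off its spindle, m: 0 is seated. The dial (0.36 kg) is held down by its weight only.
- cheek_left: Rubber pad, 26 x 3 x 26 mm, on the tab's side that is pushed to turn the dial to greater angles; origin at its centre.
- cheek_right: Rubber pad, 26 x 3 x 26 mm, on the tab's other side, pushed to turn the dial to smaller angles; origin at its centre.
- adapter: Loose bystander, leave alone. White stepped coaxial adapter, 20 mm across and 34 mm tall, standing on the deck's front left corner; origin at the centre of its foot.
- load: Loose bystander, leave alone. White round coaxial load, 21 mm across and 32 mm tall, standing on the bench; origin at the centre of its foot.
- jar: Loose bystander, leave alone. Screw-top jar, 47 mm across and 50 mm tall, on the bench; origin at the centre of its foot.
- brass_adapter: Loose bystander, leave alone. Brass stepped coaxial adapter, 20 mm across and 34 mm tall, standing on the deck's rear left corner; origin at the centre of its foot.

How it is judged (in metres and radians):
On the way, in this order (a step that is already met when the one before it is completed fails the run):
1. the tab points at the three-dot plate, dial at rest (horizontal distance between aim and plate_three below 0.01 m and velocity of joint dial between -0.05 and 0.05 rad/s), for 0.2 s.
2. the button is pressed in with the dial so set (value of joint key above 0.0045 m and horizontal distance between aim and plate_three below 0.01 m), for 0.1 s.
At the end, for the whole second after the job is handed in: The tab points within 10 mm (8 degrees) of the three-dot plate's centre; the dial is at rest and seated (lifted under 4 mm); the button was pressed 4.5 mm or more with the dial so set and is out again (under 1.5 mm in); every bystander is within 20 mm of where it stood (all of step 1 and value of joint key below 0.0015 m and value of joint carrier below 0.004 m and distance of each of adapter, load, jar, brass_adapter from where it was at the start of the episode below 0.02 m); the robot touches nothing.
It fails at once if the button is pressed (over 3 mm) while the dial is not set to the three-dot plate (value of joint key above 0.003 m and horizontal distance between aim and plate_three above 0.012 m).
It fails at once if the dial is lifted off its seat by more than 6 mm (value of joint carrier above 0.006 m).
It fails at once if the tab is pinched: the fingers bear on both its pads at once with over 2 N each (contact force between the fingers and cheek_left above 2 N and contact force between the fingers and cheek_right above 2 N).
It fails at once if a bystander is lifted, or moved by more than 30 mm (distance of any of adapter, load, jar, brass_adapter from where it was at the start of the episode above 0.03 m).
It also fails if it takes over 51 s, if anything falls off the work surface, if the arm or the gripper's body presses on something with over 40 N, if the wrist force passes 120 N, or if a joint passes its speed limit or range.

## Robot

A 7-joint arm with a two-finger parallel gripper is mounted at the origin on the work surface; the furniture and walls round the work are solid. World frame = base frame: x ahead of the robot, y to its left, z up, the work surface at z = 0. Lengths are in m, angles in degrees, forces in N, time in s.
With the tool pointing down it reaches from about 0.4 to 0.875 m from the base axis. Payload 6.5 kg.
Tool frame: the origin (TCP) lies at the very end of the fingers, on their centre line; the grasp point (between the pads) lies 19 mm behind it; z points along the fingers, y is the direction in which the jaws open and shut (so a half turn about z gives the same grasp; the last joint's range is limited). The gripper opens to 88 mm and grips with 3 to 60 N. Pads are 18 mm wide; open, the fingers measure 123 mm over their backs; the gripper's body (75 mm by 187 mm) begins 45 mm behind the grasp point.
Start: joints at [70.863, 30.733, -0.252, 88.115, 0.149, 61.152, -4.079], TCP at [0.172, -0.627, 0.239] pointing down, gripper open.
Joint ranges: [-154.64, 154.64], [-21.42, 123.67], [-72.66, 72.17], [13.99, 137.28], [-74.86, 254.86], [10.95, 109.41], [-158.01, 158.01]. Speed limits (degrees/s): [136.94, 136.94, 180, 180, 180, 180, 180].

## Interface

Orientations are given as a 3x3 rotation matrix whose columns are the frame's x, y, z axes.
In Python, from bench import env, vision gives the robot as it stands.
- The arm moves only by the tool step_arm, never from a script. Its argument "deltas" is a list of rows, each a list of 7 numbers: the shift along the tool's x, y, z in mm, then the turn, a rotation vector about the tool's x, y, z in degrees, then the gripper's target within -1 to 1 (fully open at 1, half-way at 0, shut at -1). In form: [[tx, ty, tz, wx, wy, wz, jaw], ...]. A call has 1 to 5 rows; each row shifts and turns the commanded pose from where the row before left it, along the tool's axes as they then stand; what a row does not reach is not made up. A row lasts 1/12 s, in which the tool goes at most 41.7 mm and 7.16 degrees, less where a joint would pass 70% of its speed; a pose out of reach is approached as far as the arm can. A call with a gripper value outside its range is refused whole. The fingers move at their own pace and stop on an object; "grip_force" is the grip in N (left out, the last holds). Time passes only in rows, so rows that do not move let the fingers close. It gives the time, the measured TCP pose, the force and the opening at its end, in the units of the state.
- env.sense(): the state, without advancing time (a new reading comes with each control period).
- vision.read_camera(name): name is "side" or "top" or "wrist"; returns a dict with "color" (420x560x3 uint8, blue, green, red), "depth" (420x560 float32, m along the optical axis (not along the pixel's ray), 0 where there is no reading), "K" (3x3 intrinsics, pixels), "extrinsics" (4x4, takes a point from world to camera coordinates). Camera axes: x right, y down, z forward; pixel columns grow to the right and rows downward; lengths in m; the calibration is good to about 2 mm. A picture is of the moment at which its call begins.
- env.sign_off(): hands the job in, once; it reports no verdict.
The state is a dict: "t": time; "q": joint angles; "joint_vel": joint speeds; "effort": joint torques, N m; "eef_pos": TCP position; "tool_rot": TCP orientation; "wrist_force": force on the tool from outside, world axes, zero at the start; "ft_torque": the same for the moment, N m; "gripper_width": finger opening in m.
Only numpy, scipy, OpenCV 4.12 (cv2) and the standard library are available. Lean on these libraries where they do the work, as an engineer would, in place of code of your own. Each camera call takes 0.05 s, during which the arm holds its last target.

## Working session

There is one attempt and no reset: what is moved stays moved. The work goes in short steps, Python scripts to look and compute and a tool call to move; the robot and the scene stay as the last step left them, time stands still between calls to the robot, and variables do not carry over. Pictures are saved under pics/ and viewed, and the job is handed in when it is done.

Besides the shell and the picture viewer there is one more tool, called after "Call:" in YAML: its name, and indented under it one key for each argument. step_arm: Moves the arm, as the interface text tells. Its arguments: {"type":"object","properties":{"deltas":{"type":"array","items":{"type":"array","items":{"type":"number"}}},"grip_force":{"type":"number"}},"required":["deltas"]}

```bash
ls; mkdir -p pics
cat > h.py <<'E'
import numpy as np, cv2
from bench import env, vision
def grab(n,tag):
    c=vision.read_camera(n); np.savez(f'pics/{tag}.npz',**{k:np.array(c[k]) for k in ('color','depth','K','extrinsics')})
    cv2.imwrite(f'pics/{tag}.png',c['color']); return c
def load(tag): return dict(np.load(f'pics/{tag}.npz'))
def plane(c,u,v,z):
    K=c['K'];E=c['extrinsics'];R=E[:3,:3];t=E[:3,3];o=-R.T@t
    d=R.T@np.linalg.inv(K)@np.array([u,v,1.0]); return o+d*(z-o[2])/d[2]
def dep(c,u,v):
    K=c['K'];E=c['extrinsics'];R=E[:3,:3];t=E[:3,3];z=c['depth'][int(round(v)),int(round(u))]
    return R.T@(np.linalg.inv(K)@np.array([u,v,1.0])*z-t)
def proj(c,p):
    q=c['K']@(c['extrinsics'][:3,:3]@np.array(p)+c['extrinsics'][:3,3]); return q[:2]/q[2]
E
python3 - <<'E'
from h import *
np.set_printoptions(precision=3,suppress=True)
for n in('side','top','wrist'):
    c=grab(n,n+'0'); E=c['extrinsics']; print(n,-E[:3,:3].T@E[:3,3],E[2,:3])
print(env.sense())
E
```

```text
pics
side [0.324 0.946 0.691] [ 0.114 -0.883 -0.455]
top [ 0.289 -0.07   1.018] [ 0.194 -0.014 -0.981]
wrist [ 0.253 -0.605  0.384] [-0.314 -0.085 -0.946]
{'t': 0.15, 'q': array([70.863, 30.767, -0.255, 88.154,  0.149, 61.154, -4.079]), 'joint_vel': array([ 0.011, -0.202, -0.003, -0.163,  0.01 , -0.11 ,  0.006]), 'effort': array([  0.002, -57.133,   0.992, -25.183,  -0.056,   0.015,   0.   ]), 'eef_pos': array([ 0.172, -0.626,  0.238]), 'tool_rot': array([[ 0.964,  0.265, -0.   ],
       [ 0.265, -0.964,  0.001],
       [-0.   , -0.001, -1.   ]]), 'wrist_force': array([-0.181, -0.15 ,  0.213]), 'ft_torque': array([0.015, 0.005, 0.044]), 'gripper_width': 0.0879528761340413}
```

View pics/top0.png

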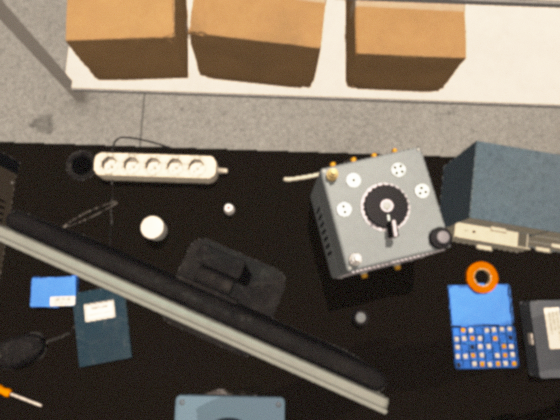

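View pics/side0.png

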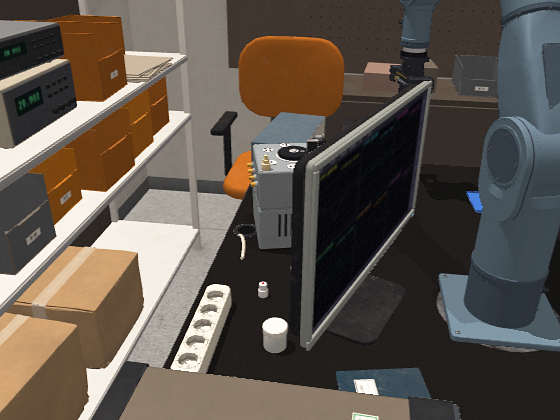

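View pics/wrist0.png

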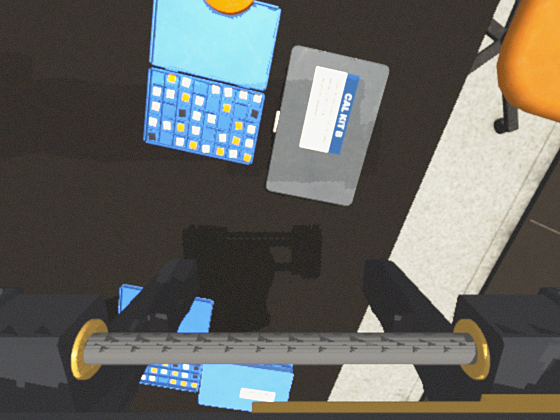

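Run:
```python
from h import *
c=load('top0'); cv2.imwrite('pics/topz.png',cv2.resize(c['color'][135:285,300:460],None,fx=5,fy=4*1.0,interpolation=cv2.INTER_CUBIC)[:600])
np.set_printoptions(precision=4,suppress=True)
for n,u,v in [('deck',370,240),('deck2',410,165),('deck3',330,215),('dial',386,203),('tab',391,228),('btn',440,238),('adap',355,260),('brass',333,174),('mon',300,330),('monR',375,385),('grey box R',475,160),('beige',480,235)]:
    print(n,dep(c,u,v))
```

```text
deck [ 0.4041 -0.2404  0.2088]
deck2 [ 0.5402 -0.3127  0.2095]
deck3 [ 0.4478 -0.1727  0.1976]
dial [ 0.4666 -0.2653  0.2239]
tab [ 0.4194 -0.2668  0.2486]
btn [ 0.4076 -0.3527  0.2332]
adap [ 0.3655 -0.2081  0.2443]
brass [ 0.5098 -0.1717  0.2424]
mon [ 0.2407 -0.1368 -0.001 ]
monR [ 0.1982 -0.2017  0.4127]
grey box R [ 0.5661 -0.4467  0.1707]
beige [ 0.4426 -0.4985  0.0584]
```

View pics/topz.png

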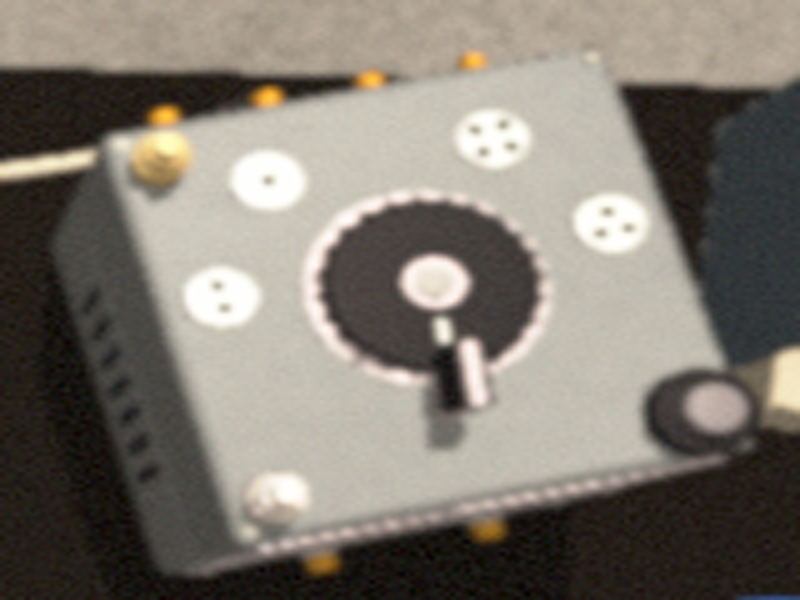

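```bash
cat > m.py <<'E'
from h import *
np.set_printoptions(precision=4,suppress=True)
import sys
def plates(c,zp=0.212,box=(300,460,135,285)):
    u0,u1,v0,v1=box
    im=c['color'].astype(int); m=((im.min(2)>205)).astype(np.uint8)
    M=np.zeros_like(m);M[v0:v1,u0:u1]=m[v0:v1,u0:u1]
    cs,_=cv2.findContours(M,cv2.RETR_EXTERNAL,cv2.CHAIN_APPROX_NONE)
    for k in cs:
        if cv2.contourArea(k)<40: continue
        (u,v),(a,b),_=cv2.minAreaRect(k); mo=cv2.moments(k);u,v=mo['m10']/mo['m00'],mo['m01']/mo['m00']
        P=plane(c,u,v,zp); print('px',round(u,1),round(v,1),'size',round(a,1),round(b,1),P,dep(c,u,v))
if __name__=='__main__':
    c=load('top0'); plates(c)
    for n,z,(X,Y) in [('spindle',.226,(434,280)),('plate1',.212,(268,180)),('plate2',.212,(222,296)),('plate3',.212,(611,222)),('plate4',.212,(493,138)),('cornerRL',.21,(105,135)),('RR',.21,(600,60)),('FL',.21,(245,535)),('FR',.21,(745,445)),('tabtop_black',.252,(451,378)),('pinkpad',.248,(475,372)),('btn',.233,(717,408)),('disc',.222,(428,286))]:
        print(n,plane(c,300+X/5,135+Y/4,z)[:2])
E
python3 m.py
python3 - <<'E'
from h import *
c=load('side0'); cv2.imwrite('pics/sidez.png',cv2.resize(c['color'][130:190,240:340],None,fx=8,fy=8,interpolation=cv2.INTER_CUBIC))
E
```

```text
px 356.8 256.8 size 9.0 8.0 [ 0.3741 -0.217   0.212 ] [ 0.3707 -0.2111  0.2443]
px 343.9 208.7 size 14.8 14.1 [ 0.4569 -0.195   0.212 ] [ 0.4569 -0.195   0.2118]
px 386.5 205.0 size 10.0 11.0 [ 0.4657 -0.2692  0.212 ] [ 0.4624 -0.2654  0.227 ]
px 365.8 199.8 size 12.3 39.8 [ 0.4739 -0.2331  0.212 ] [ 0.4717 -0.2311  0.2218]
px 421.8 190.2 size 14.1 13.4 [ 0.4942 -0.3316  0.212 ] [ 0.4944 -0.3319  0.2111]
px 353.2 179.5 size 15.2 14.3 [ 0.5096 -0.2112  0.212 ] [ 0.5095 -0.2112  0.2121]
px 398.1 169.1 size 14.0 14.0 [ 0.5312 -0.2906  0.212 ] [ 0.5306 -0.2901  0.214 ]
spindle [ 0.4627 -0.2661]
plate1 [ 0.5087 -0.2119]
plate2 [ 0.4563 -0.1958]
plate3 [ 0.4937 -0.3322]
plate4 [ 0.5305 -0.2916]
cornerRL [ 0.5278 -0.1547]
RR [ 0.5685 -0.3313]
FL [ 0.3538 -0.204 ]
FR [ 0.3972 -0.3761]
tabtop_black [ 0.4163 -0.2646]
pinkpad [ 0.4197 -0.2736]
btn [ 0.4095 -0.3586]
disc [ 0.4609 -0.265 ]
```

View pics/sidez.png

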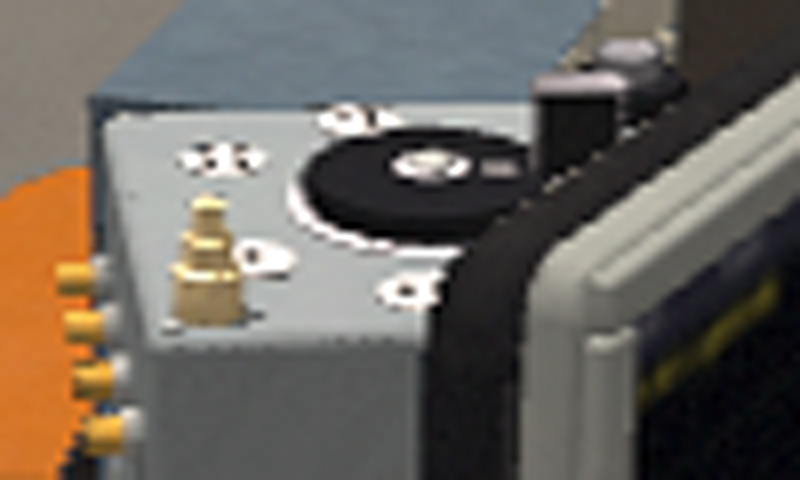

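Run:
```python
from m import *
c=load('top0')
q=np.array([-2.53,-1.745,1.745,2.53]);P=np.array([[.5096,-.2112],[.4569,-.195],[.4942,-.3316],[.5312,-.2906]])
L=.072*np.c_[-np.cos(q),-np.sin(q)]
lc=L.mean(0);pc=P.mean(0);H=(L-lc).T@(P-pc);th=np.arctan2(H[0,1]-H[1,0],H[0,0]+H[1,1])
R=np.array([[np.cos(th),-np.sin(th)],[np.sin(th),np.cos(th)]]);C=pc-R@lc
print('yaw',np.degrees(th),'C',C,'res',P-(L@R.T+C))
for X,Y in[(475,372),(468,340),(482,405)]:
    p=plane(c,300+X/5,135+Y/4,.252)[:2];l=R.T@(p-C);print(p,l,np.hypot(*l),'q',np.degrees(np.arctan2(-l[1],-l[0])))
b=R.T@(plane(c,443.4,237,.233)[:2]-C);print('btn',b, plane(c,443.4,237,.233))
# depth maps >0.24 near
m=c['depth']>0
for v in range(218,242,2): print(v,[round(float(dep(c,u,v)[2]),3) for u in range(384,402,2)])
for v in range(228,248,3): print(v,[round(float(dep(c,u,v)[2]),3) for u in range(430,454,3)])
```

```text
yaw 15.286232411858522 C [ 0.4635 -0.2665] res [[ 0.0001 -0.0001]
 [ 0.     -0.0002]
 [-0.0001  0.    ]
 [-0.0001  0.0003]]
[ 0.419  -0.2725] [-0.0445  0.006 ] 0.04494487495748146 q -7.619699615680857
[ 0.4322 -0.2705] [-0.0313  0.0044] 0.0315666846145286 q -8.088126854201251
[ 0.4054 -0.2745] [-0.0582  0.0076] 0.05864425864083198 q -7.431022508098582
btn [-0.0764 -0.0745] [ 0.4095 -0.3586  0.233 ]
218 [0.219, 0.223, 0.222, 0.22, 0.223, 0.222, 0.221, 0.224, 0.222]
220 [0.221, 0.22, 0.224, 0.224, 0.222, 0.222, 0.219, 0.221, 0.219]
222 [0.222, 0.222, 0.222, 0.246, 0.25, 0.251, 0.223, 0.224, 0.22]
224 [0.22, 0.226, 0.239, 0.246, 0.251, 0.251, 0.246, 0.221, 0.219]
226 [0.22, 0.223, 0.24, 0.247, 0.249, 0.251, 0.245, 0.212, 0.21]
228 [0.215, 0.218, 0.239, 0.246, 0.249, 0.252, 0.247, 0.211, 0.21]
230 [0.21, 0.217, 0.232, 0.243, 0.245, 0.253, 0.248, 0.212, 0.21]
232 [0.209, 0.214, 0.231, 0.245, 0.248, 0.25, 0.251, 0.209, 0.212]
234 [0.208, 0.215, 1.018, 0.243, 0.244, 0.252, 0.251, 0.21, 0.21]
236 [0.206, 0.21, 0.228, 0.238, 0.247, 0.251, 0.249, 0.21, 0.209]
238 [0.208, 0.211, 0.227, 0.228, 0.235, 0.209, 0.21, 0.212, 0.209]
240 [0.209, 0.208, 0.21, 0.208, 0.207, 0.207, 0.208, 0.208, 0.208]
228 [0.21, 0.211, 0.219, 0.221, 0.222, 0.049, 0.061, 0.079]
231 [0.21, 0.222, 0.223, 0.22, 0.23, 0.221, 0.222, 0.082]
234 [0.221, 0.22, 0.226, 0.231, 0.231, 0.234, 0.223, 0.083]
237 [0.219, 0.222, 0.231, 0.232, 0.232, 0.231, 0.23, 0.22]
240 [0.221, 0.221, 0.225, 0.231, 0.231, 0.231, 0.22, 0.222]
243 [0.215, 0.22, 0.22, 0.225, 0.228, 0.22, 0.222, -0.001]
246 [0.209, 0.22, 0.223, 0.221, 0.22, 0.22, 0.218, -0.001]
```

Call:
step_arm:
  deltas:
    - [0,0,-35,0,0,0,-1]
    - [0,0,-35,0,0,0,-1]
    - [0,0,-35,0,0,0,-1]
    - [0,0,-35,0,0,0,-1]
    - [0,0,-35,0,0,0,-1]
  grip_force: 20

```text
t: 0.57
eef_pos: [0.1718, -0.6264, 0.4152]
tool_rot: [[0.964, 0.265, -0.0], [0.265, -0.964, 0.001], [-0.0, -0.001, -1.0]]
wrist_force: [0.3, -1.0, 0.7]
gripper_width: 0.0571
```

Call:
step_arm:
  deltas:
    - [0,0,-35,0,0,0,-1]
    - [0,0,-30,0,0,0,-1]
    - [0,0,0,0,0,0,-1]

```text
t: 0.82
eef_pos: [0.1724, -0.6284, 0.4857]
tool_rot: [[0.964, 0.265, 0.003], [0.265, -0.964, -0.01], [0.001, 0.01, -1.0]]
wrist_force: [-0.9, -0.7, 1.4]
gripper_width: 0.037
```

Call:
step_arm:
  deltas:
    - [22.6,-21,0,0,0,0,-1]
    - [22.6,-21,0,0,0,0,-1]
    - [22.6,-21,0,0,0,0,-1]
    - [22.6,-21,0,0,0,0,-1]
    - [22.6,-21,0,0,0,0,-1]

```text
t: 1.23
eef_pos: [0.2536, -0.4941, 0.4779]
tool_rot: [[0.964, 0.265, -0.001], [0.265, -0.964, 0.001], [-0.0, -0.001, -1.0]]
wrist_force: [-0.2, -0.4, -0.2]
gripper_width: 0.0036
```

Call:
step_arm:
  deltas:
    - [22.6,-21,0,0,0,0,-1]
    - [22.6,-21,0,0,0,0,-1]
    - [22.6,-21,0,0,0,0,-1]
    - [22.6,-21,0,0,0,0,-1]
    - [0,0,0,0,0,0,-1]

```text
t: 1.65
eef_pos: [0.3222, -0.3851, 0.4786]
tool_rot: [[0.962, 0.274, 0.002], [0.274, -0.962, 0.002], [0.002, -0.002, -1.0]]
wrist_force: [1.5, -0.6, 1.3]
gripper_width: 0.0001
```

Run:
```python
from h import *
a=grab('side','side1')['color'];b=grab('top','top1')['color']
cv2.imwrite('pics/c1.png',cv2.resize(np.hstack([a,b]),(800,300)));print(env.sense()['q'],env.sense()['eef_pos'])
```

```text
[ 52.92268017   6.92964313  -8.23798601  88.59734677   1.01061727
  84.56813748 -29.86505303] [ 0.31851709 -0.38989922  0.47839152]
```

View pics/c1.png

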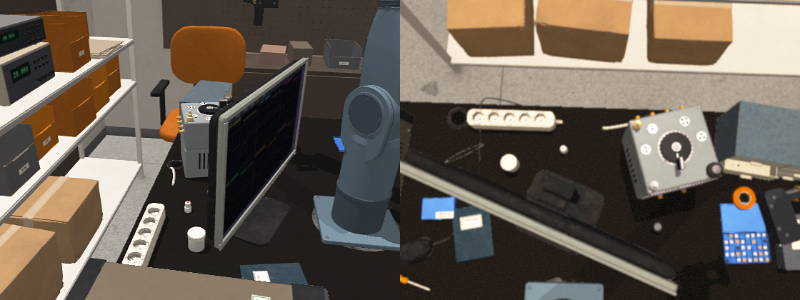

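Call:
step_arm:
  deltas:
    - [27,-25,0,0,0,0,-1]
    - [27,-25,0,0,0,2,-1]
    - [27,-25,0,0,0,2,-1]
    - [27,-25,0,0,0,2,-1]
    - [27,-25,0,0,0,2,-1]

```text
t: 2.17
eef_pos: [0.4215, -0.239, 0.4784]
tool_rot: [[0.992, 0.123, -0.001], [0.123, -0.992, -0.0], [-0.001, 0.0, -1.0]]
wrist_force: [0.6, 0.4, 0.1]
gripper_width: 0.0006
```

Call:
step_arm:
  deltas:
    - [0,0,0,0,0,0,-1]
    - [0,0,0,0,0,0,-1]
    - [0,0,0,0,0,0,-1]

```text
t: 2.42
eef_pos: [0.4208, -0.2407, 0.4783]
tool_rot: [[0.992, 0.126, -0.001], [0.126, -0.992, -0.0], [-0.001, 0.0, -1.0]]
wrist_force: [-0.4, 0.2, -0.0]
gripper_width: 0.0
```

Run:
```python
from h import *
a=grab('side','side2')['color'];b=grab('top','top2')['color'];w=grab('wrist','wrist2')['color']
cv2.imwrite('pics/c2.png',cv2.resize(np.vstack([np.hstack([a,b]),np.hstack([w,w])]),(800,600)));s=env.sense();print(s['q'],s['eef_pos'],s['tool_rot'])
```

```text
[ 40.09884513   5.31098432 -17.08384068  90.53582537   1.59048912
  84.41265029 -59.92168727] [ 0.42062403 -0.24068193  0.47849963] [[ 9.92224034e-01  1.24463467e-01 -5.58337214e-04]
 [ 1.24463355e-01 -9.92224178e-01 -2.31792958e-04]
 [-5.82845439e-04  1.60498021e-04 -9.99999817e-01]]
```

View pics/c2.png

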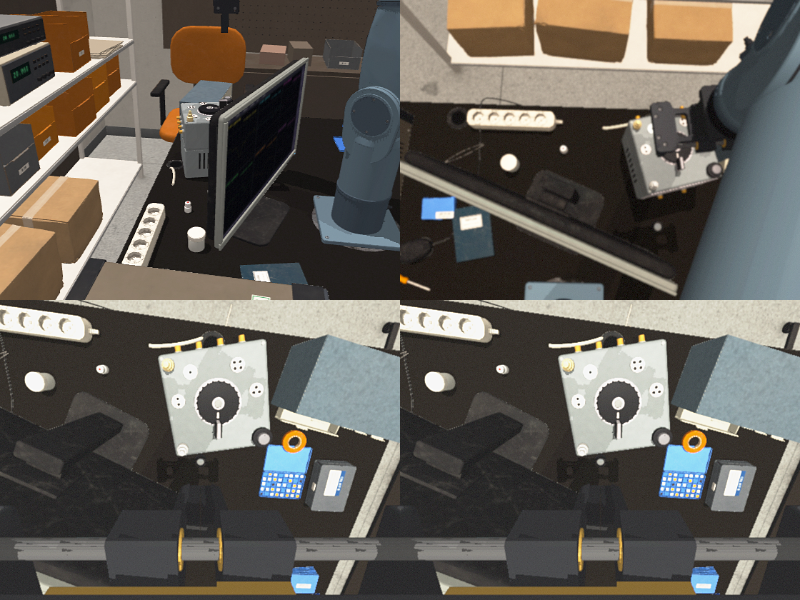

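Call:
step_arm:
  deltas:
    - [-5,-8.5,25,0,0,-0.5,-1]
    - [0,0,40,0,0,0,-1]
    - [0,0,40,0,0,0,-1]
    - [0,0,40,0,0,0,-1]
    - [0,0,25,0,0,0,-1]

```text
t: 2.98
eef_pos: [0.4131, -0.2315, 0.3052]
tool_rot: [[0.991, 0.134, -0.004], [0.134, -0.991, 0.001], [-0.003, -0.002, -1.0]]
wrist_force: [-1.0, 0.4, -0.7]
gripper_width: 0.0004
```

Call:
step_arm:
  deltas:
    - [0,0,0,0,0,0,-1]
    - [0,0,0,0,0,0,-1]

```text
t: 3.15
eef_pos: [0.4148, -0.2317, 0.3085]
tool_rot: [[0.991, 0.135, -0.002], [0.135, -0.991, 0.001], [-0.002, -0.001, -1.0]]
wrist_force: [0.7, -0.3, 0.7]
gripper_width: 0.0003
```

Run:
```python
from h import *
a=grab('side','side3')['color'];b=grab('top','top3')['color'];w=grab('wrist','wrist3')['color']
cv2.imwrite('pics/c3.png',cv2.resize(np.vstack([np.hstack([a,b]),np.hstack([w,w])]),(800,600)));s=env.sense();print(s['q'],s['eef_pos'],s['tool_rot'],s['wrist_force'])
```

```text
[ 39.55932253   9.98797853 -17.87626226 107.90722587   3.47321595
  62.39709679 -61.85992021] [ 0.41676166 -0.23196307  0.31096826] [[ 0.99073805  0.13574304  0.00345634]
 [ 0.13575003 -0.99074135 -0.0018745 ]
 [ 0.00316989  0.00232634 -0.99999227]] [-0.32631646 -0.17374498  0.62930351]
```

View pics/c3.png

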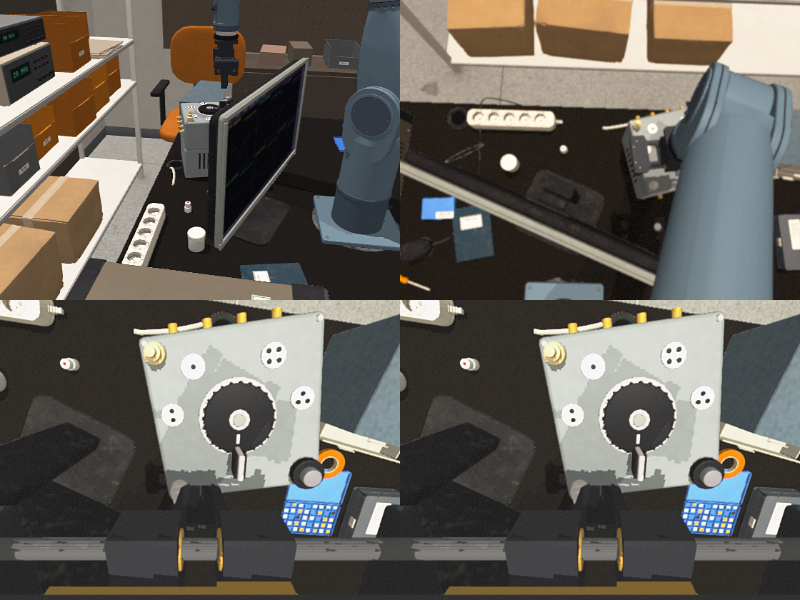

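Call:
step_arm:
  deltas:
    - [-1,0,30,0,0,0,-1]
    - [0,0,30,0,0,0,-1]
    - [0,0,15,0,0,0,-1]
    - [0,0,4,0,0,0,-1]
    - [0,0,0,0,0,0,-1]

```text
t: 3.72
eef_pos: [0.415, -0.2314, 0.2303]
tool_rot: [[0.991, 0.136, 0.001], [0.136, -0.991, -0.0], [0.001, 0.0, -1.0]]
wrist_force: [-0.5, -0.8, -0.1]
gripper_width: 0.0004
```

Call:
step_arm:
  deltas:
    - [0,0,0,0,0,0,-1]
    - [0,0,0,0,0,0,-1]

```text
t: 3.88
eef_pos: [0.4158, -0.2318, 0.2315]
tool_rot: [[0.991, 0.136, 0.003], [0.136, -0.991, -0.002], [0.003, 0.002, -1.0]]
wrist_force: [-0.1, 0.2, 0.3]
gripper_width: 0.0005
```

Run:
```python
from h import *
grab('wrist','wrist4');s=env.sense();print(s['q'],s['eef_pos'],s['tool_rot'],s['wrist_force'])
```

```text
[ 38.78181784  15.2473093  -17.58015298 113.49657171   5.8240376
  51.91025149 -63.96617039] [ 0.41563837 -0.23168799  0.23132385] [[ 0.99065815  0.13634388  0.00260248]
 [ 0.13634807 -0.99065985 -0.0015074 ]
 [ 0.00237265  0.00184816 -0.99999548]] [-0.19021456 -1.17920669  0.24625133]
```

View pics/wrist4.png

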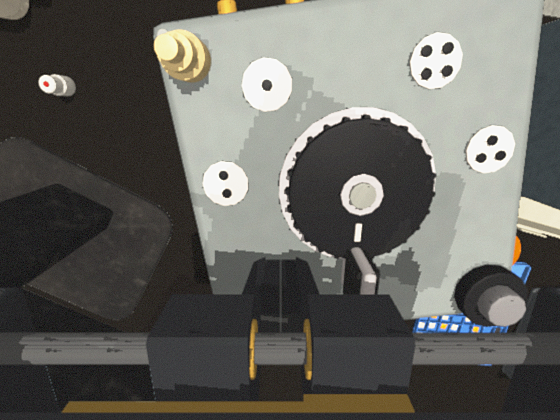

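Call:
step_arm:
  deltas:
    - [0,6,0,0,0,0,-1]
    - [0,6,0,0,0,0,-1]
    - [0,3,0,0,0,0,-1]
    - [0,2,0,0,0,0,-1]
    - [0,0,0,0,0,0,-1]

```text
t: 4.35
eef_pos: [0.4169, -0.2487, 0.2297]
tool_rot: [[0.991, 0.136, 0.0], [0.136, -0.991, -0.0], [0.0, 0.0, -1.0]]
wrist_force: [-0.1, 0.1, 0.4]
gripper_width: 0.0006
```

Call:
step_arm:
  deltas:
    - [-1.6,3.06,0,0,0,-4,-1]
    - [-1.6,3.06,0,0,0,-4,-1]
    - [-1.6,3.06,0,0,0,-4,-1]
    - [-1.6,3.06,0,0,0,-4,-1]
    - [-1.6,3.06,0,0,0,-4,-1]

```text
t: 4.77
eef_pos: [0.4131, -0.2644, 0.2295]
tool_rot: [[0.882, 0.47, -0.001], [0.47, -0.882, 0.001], [-0.0, -0.001, -1.0]]
wrist_force: [-1.0, 1.7, 1.1]
gripper_width: 0.0006
```

```bash
cat > st.py <<'E'
from h import *
import sys
np.set_printoptions(precision=4,suppress=True)
C=np.array([.4635,-.2665])
grab('wrist',sys.argv[1]);s=env.sense();R=np.array(s['tool_rot']);d=np.r_[C-np.array(s['eef_pos'])[:2],0]
print(s['t'],s['q'],s['eef_pos'],s['wrist_force'],'C in tool',R.T@d*1000,'yaw',np.degrees(np.arctan2(R[1,0],R[0,0])),'q_implied',np.degrees(np.arctan2(R[1,0],R[0,0]))-15.29,'tilt',R[:2,2])
E
python3 st.py w5
```

```text
4.8167 [ 44.2411  17.2347 -19.9727 111.316    7.3059  52.6957 -41.1032] [ 0.4131 -0.2652  0.2295] [0.0411 0.841  0.0642] C in tool [43.8296 25.0132 -0.0316] yaw 28.245202113979136 q_implied 12.955202113979137 tilt [-0.0006  0.0003]
```

View pics/w5.png

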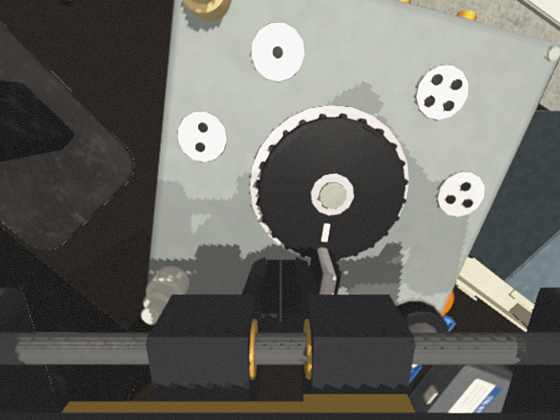

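Call:
step_arm:
  deltas:
    - [-1.6,3.06,0,0,0,-4,-1]
    - [-1.6,3.06,0,0,0,-4,-1]
    - [-1.6,3.06,0,0,0,-4,-1]
    - [-1.6,3.06,0,0,0,-4,-1]
    - [-1.6,3.06,0,0,0,-4,-1]

```text
t: 5.23
eef_pos: [0.4153, -0.2817, 0.2295]
tool_rot: [[0.67, 0.742, -0.001], [0.742, -0.67, 0.0], [-0.001, -0.001, -1.0]]
wrist_force: [-2.1, 0.1, 1.9]
gripper_width: 0.0004
```

Call:
step_arm:
  deltas:
    - [-1.6,3.06,0,0,0,-4,-1]
    - [-1.6,3.06,0,0,0,-4,-1]
    - [-1.6,3.06,0,0,0,-4,-1]
    - [-1.6,3.06,0,0,0,-4,-1]
    - [-1.6,3.06,0,0,0,-4,-1]

```text
t: 5.65
eef_pos: [0.4234, -0.2971, 0.2295]
tool_rot: [[0.376, 0.927, -0.001], [0.927, -0.376, 0.0], [-0.0, -0.001, -1.0]]
wrist_force: [-2.0, -1.3, -0.1]
gripper_width: 0.0005
```

```bash
python3 st.py w6
```

```text
5.7 [ 51.5099  20.7555 -26.4197 107.3312  11.1958  54.4835  -1.8377] [ 0.4238 -0.2976  0.2295] [ 0.171  -0.2204  0.16  ] C in tool [43.6595 25.2717 -0.0313] yaw 68.13701480277291 q_implied 52.84701480277291 tilt [-0.0008 -0.    ]
```

View pics/w6.png

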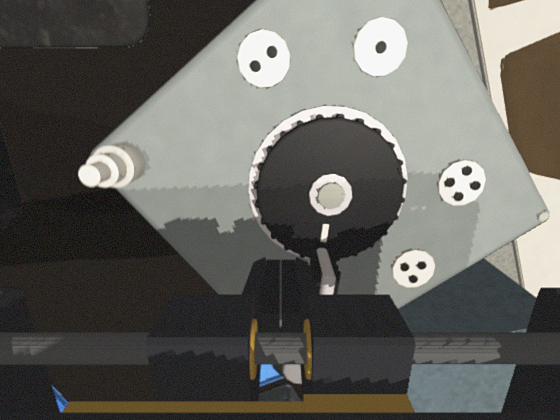

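Call:
step_arm:
  deltas:
    - [-1.6,3.06,0,0,0,-4,-1]
    - [-1.6,3.06,0,0,0,-4,-1]
    - [-1.6,3.06,0,0,0,-4,-1]
    - [-1.6,3.06,0,0,0,-4,-1]
    - [-1.6,3.06,0,0,0,-4,-1]

```text
t: 6.12
eef_pos: [0.4363, -0.3086, 0.2295]
tool_rot: [[0.038, 0.999, -0.001], [0.999, -0.038, -0.0], [-0.0, -0.001, -1.0]]
wrist_force: [-1.9, -2.1, -0.2]
gripper_width: 0.0005
```

Call:
step_arm:
  deltas:
    - [-1.6,3.06,0,0,0,-4,-1]
    - [-1.6,3.06,0,0,0,-4,-1]
    - [-1.6,3.06,0,0,0,-4,-1]
    - [-1.6,3.06,0,0,0,-4,-1]
    - [-1.2,2.3,0,0,0,-3,-1]

```text
t: 6.53
eef_pos: [0.4517, -0.3149, 0.2295]
tool_rot: [[-0.29, 0.957, -0.001], [0.957, 0.29, -0.0], [-0.0, -0.001, -1.0]]
wrist_force: [-0.8, -1.7, -1.0]
gripper_width: 0.0004
```

```bash
python3 st.py w7
```

```text
6.5833 [ 56.1984  25.4157 -33.7455 102.3484  16.4914  57.2043  32.9699] [ 0.4521 -0.3149  0.2295] [ 1.1913 -0.4949 -0.5496] C in tool [42.9413 25.0206 -0.0094] yaw 106.99042464125316 q_implied 91.70042464125316 tilt [-0.0002 -0.0001]
```

View pics/w7.png

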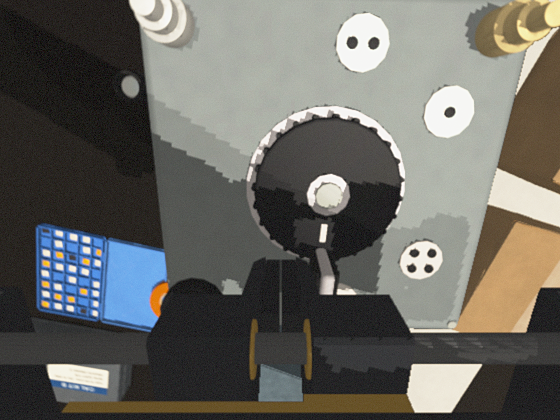

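Call:
step_arm:
  deltas:
    - [-1.6,3.06,0,0,0,-4,-1]
    - [-1.6,3.06,0,0,0,-4,-1]
    - [0,0,0,0,0,0,-1]
    - [0,0,0,0,0,0,-1]

```text
t: 6.92
eef_pos: [0.4587, -0.3154, 0.2296]
tool_rot: [[-0.416, 0.909, -0.0], [0.909, 0.416, 0.0], [0.0, 0.0, -1.0]]
wrist_force: [0.5, -0.5, -0.5]
gripper_width: 0.0003
```

```bash
python3 st.py w8
python3 - <<'E'
from m import *
C=np.array([.4635,-.2665])
for t in('wrist4','w5','w6','w7','w8'):
    c=load(t); u0,v0=proj(c,[*C,.226]); 
    m=(c['color'].min(2)>200).astype(np.uint8); n,l,s,ce=cv2.connectedComponentsWithStats(m)
    for i in range(1,n):
        u,v=ce[i]
        if 30<s[i][4]<400:
            p=plane(c,u,v,.222)[:2]-C; r=np.hypot(*p)
            if r<.032 and r>.012: print(t,s[i],r,'q',np.degrees(np.arctan2(p[1],p[0]))-180-15.29+360)
E
```

```text
6.9667 [ 56.8496  26.334  -35.3049 101.4562  17.6135  57.809   39.4776] [ 0.4587 -0.3153  0.2296] [ 0.9784 -0.0733  0.5584] C in tool [42.3693 24.7412  0.0161] yaw 114.63227994426649 q_implied 99.3422799442665 tilt [0.     0.0003]
wrist4 [355 224   7  17  92] 0.02230867393274939 q -3.874246093833733
w5 [322 224   8  17  94] 0.022585510780111007 q 9.677660719893936
w6 [322 224   7  15  73] 0.02197350070741337 q 46.94153866769392
w7 [320 224   7  18  90] 0.022620731634575335 q 84.11163577421388
w8 [319 225   7  17  89] 0.022222564709043047 q 92.43223644171405
```

View pics/w8.png

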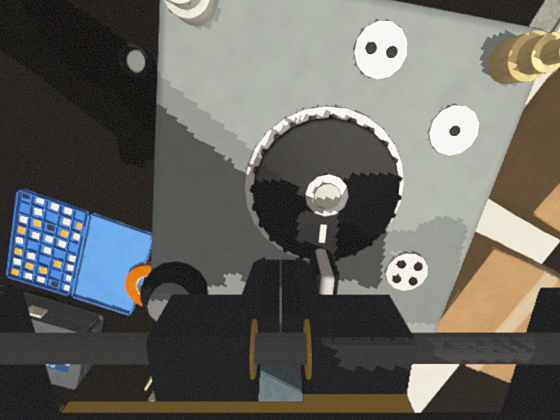

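```bash
cat > q.py <<'E'
from m import *
def run(t):
    C0=np.array([.4635,-.2665]);th0=np.radians(15.29)
    c=load(t); m=(c['color'].min(2)>190).astype(np.uint8)
    m2=cv2.morphologyEx(m,cv2.MORPH_CLOSE,np.ones((3,3)))
    cs,_=cv2.findContours(m,cv2.RETR_EXTERNAL,cv2.CHAIN_APPROX_NONE)
    Rz=lambda a:np.array([[np.cos(a),-np.sin(a)],[np.sin(a),np.cos(a)]])
    q=np.array([-2.53,-1.745,1.745,2.53]);L=.072*np.c_[-np.cos(q),-np.sin(q)]
    A=[];B=[];mk=None
    for k in cs:
        a=cv2.contourArea(k)
        if a<40: continue
        mo=cv2.moments(k);u,v=mo['m10']/mo['m00'],mo['m01']/mo['m00']
        p=plane(c,u,v,.212)[:2];l=Rz(th0).T@(p-C0)
        D=np.hypot(*(L-l).T);j=D.argmin()
        h=cv2.convexHull(k); 
        if D[j]<.012 and a>800 and v<290:
            mo=cv2.moments(h);u,v=mo['m10']/mo['m00'],mo['m01']/mo['m00'];A.append(L[j]);B.append(plane(c,u,v,.212)[:2])
        r=np.hypot(*(plane(c,u,v,.222)[:2]-C0))
        if a<200 and .012<r<.032: mk=plane(c,u,v,.222)[:2]
    A=np.array(A);B=np.array(B);la=A.mean(0);lb=B.mean(0);H=(A-la).T@(B-lb);th=np.arctan2(H[0,1]-H[1,0],H[0,0]+H[1,1]);C=lb-Rz(th)@la
    print(t,len(A),'yaw',np.degrees(th),'C',C,'res',np.abs(B-(A@Rz(th).T+C)).max())
    if mk is not None:
        l=Rz(th).T@(mk-C);print('  mark r',np.hypot(*l),'q',np.degrees(np.arctan2(-l[1],-l[0])))
    return c,th,C
if __name__=='__main__':
    import sys
    for t in sys.argv[1:]: run(t)
E
python3 q.py wrist4 w5 w6 w7 w8
```

```text
wrist4 4 yaw 15.211311040375492 C [ 0.4628 -0.268 ] res 9.126905562822918e-05
  mark r 0.021378204634884136 q -7.396474229949495
w5 4 yaw 15.58050087034661 C [ 0.4629 -0.268 ] res 0.00011585070299369171
  mark r 0.021435736503464243 q 6.450288124136305
w6 4 yaw 15.586601269563953 C [ 0.4627 -0.2678] res 0.00016198756960802974
  mark r 0.020460627029724433 q 47.086628284098715
w7 3 yaw 15.449669930764523 C [ 0.4623 -0.2678] res 0.0001858608964496189
  mark r 0.021459942325849673 q 87.76942803875639
w8 3 yaw 15.276651424006875 C [ 0.4623 -0.2679] res 0.0001785943323318051
  mark r 0.021404883818514152 q 96.82145150097396
```

Call:
step_arm:
  deltas:
    - [-0.6,1.25,0,0,0,-1.5,-1]
    - [-0.6,1.25,0,0,0,-1.5,-1]
    - [0,0,0,0,0,0,-1]
    - [0,0,0,0,0,0,-1]

```text
t: 7.3
eef_pos: [0.4615, -0.3154, 0.2296]
tool_rot: [[-0.467, 0.884, -0.0], [0.884, 0.467, 0.0], [0.0, -0.0, -1.0]]
wrist_force: [-1.0, -0.6, -0.2]
gripper_width: 0.0007
```

```bash
python3 st.py w9; python3 q.py w9
```

```text
7.35 [ 57.0829  26.7273 -35.9466 101.0782  18.1126  58.0712  42.157 ] [ 0.4615 -0.3155  0.2297] [-0.1342  0.1334  0.3599] C in tool [42.3695 24.5959  0.0097] yaw 117.81904367743103 q_implied 102.52904367743102 tilt [-0.      0.0002]
w9 3 yaw 15.378006916082656 C [ 0.4624 -0.2679] res 0.00018599418279541258
  mark r 0.02123837652411261 q 99.4251450869442
```

Call:
step_arm:
  deltas:
    - [0,-5,0,0,0,0,-1]
    - [0,-10,0,0,0,0,-1]
    - [0,-5,-15,0,0,0,-1]
    - [0,0,-30,0,0,0,-1]
    - [0,0,-25,0,0,0,-1]

```text
t: 7.77
eef_pos: [0.4424, -0.3256, 0.3005]
tool_rot: [[-0.466, 0.885, -0.001], [0.885, 0.466, 0.0], [0.001, -0.001, -1.0]]
wrist_force: [1.5, -0.9, 0.8]
gripper_width: 0.0001
```

Call:
step_arm:
  deltas:
    - [0,0,-15,0,0,0,-1]
    - [0,0,0,0,0,0,-1]

```text
t: 7.93
eef_pos: [0.4448, -0.3263, 0.3182]
tool_rot: [[-0.466, 0.885, 0.005], [0.885, 0.466, -0.004], [-0.006, 0.002, -1.0]]
wrist_force: [1.1, 0.6, 1.3]
gripper_width: 0.0002
```

```bash
python3 st.py w10; python3 q.py w10
```

```text
7.9833 [ 61.089   20.6198 -37.7799  96.6992  13.6093  67.1432  47.5808] [ 0.444  -0.3259  0.3161] [-0.4659 -0.2416 -0.0029] C in tool [43.4291 44.9443 -0.0924] yaw 117.78328305397714 q_implied 102.49328305397714 tilt [ 0.0024 -0.0023]
w10 2 yaw 15.233747658192636 C [ 0.4621 -0.2682] res 6.282281660230371e-05
```

View pics/w10.png

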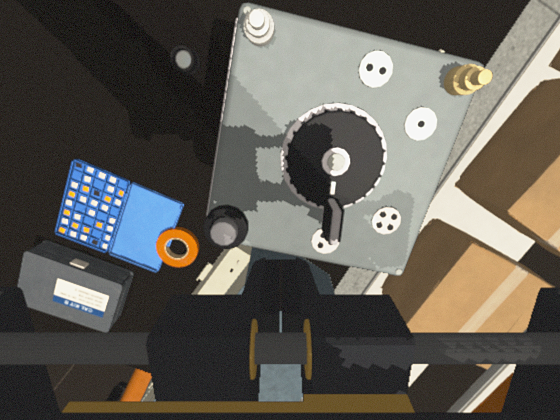

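Run:
```python
from m import *
c=load('w10');print(plane(c,223.5,231.5,.231))
c4=load('wrist4');print(plane(c4,501,305,.231)); t=load('top0');print(plane(t,443.4,237,.231))
p=plane(t,443.4,237,.231)[:2]
s=env.sense();R=np.array(s['tool_rot']);print('to btn in tool',R.T@np.r_[p-s['eef_pos'][:2],0]*1000)
z=cv2.resize(c['color'][90:270,190:430],None,fx=3.3,fy=3.3,interpolation=cv2.INTER_CUBIC);cv2.imwrite('pics/w10z.png',z)
```

```text
[ 0.4096 -0.3582  0.231 ]
[ 0.4129 -0.356   0.231 ]
[ 0.4098 -0.3593  0.231 ]
to btn in tool [-13.6227 -45.8488  -0.0035]
```

View pics/w10z.png

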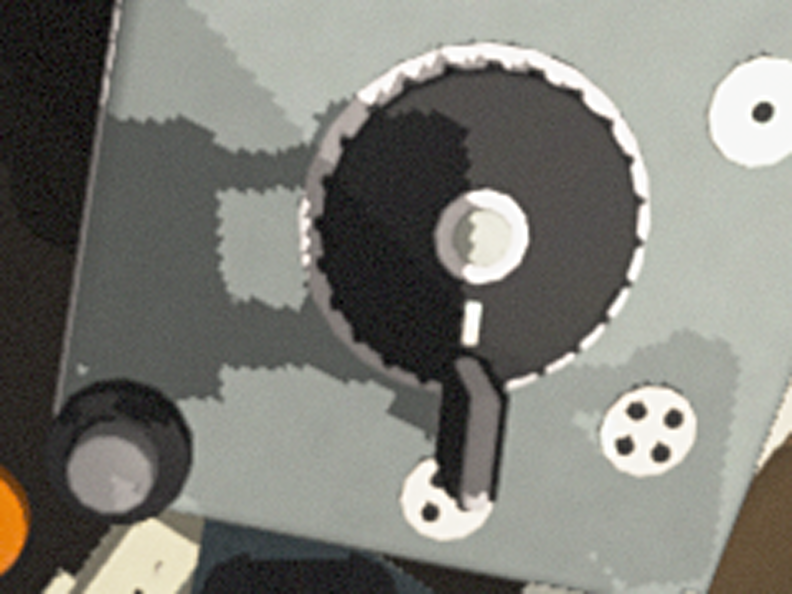

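Run:
```python
from m import *
c=load('w10');C=np.array([.4621,-.2682]);s=190,90
def q(X,Y,z):
    p=plane(c,190+X/3.3-.35,90+Y/3.3-.35,z)[:2]-C;return np.hypot(*p),np.degrees(np.arctan2(p[1],p[0]))+180-15.25
print(q(473,323,.222),q(483,430,.252),q(474,500,.252),q(482,236,.226))
print('plate3',q(446,496,.212),'plate4',q(649,430,.212))
```

```text
(np.float64(0.02104809946940416), np.float64(101.06773842166342)) (np.float64(0.03750839995098726), np.float64(99.06751363818833)) (np.float64(0.05435272329374662), np.float64(99.04228022133225)) (np.float64(0.0007817139271054809), np.float64(305.3960555737938))
plate3 (np.float64(0.07131574930392541), np.float64(99.82706910194302)) plate4 (np.float64(0.07163855931012085), np.float64(145.45317498716037))
```

Call:
step_arm:
  deltas:
    - [-7,-23,0,0,0,0,-1]
    - [-6.6,-22.8,0,0,0,0,-1]
    - [0,0,0,0,0,0,-1]
    - [0,0,0,0,0,0,-1]

```text
t: 8.32
eef_pos: [0.4078, -0.3593, 0.3133]
tool_rot: [[-0.464, 0.886, -0.002], [0.886, 0.464, 0.001], [0.002, -0.001, -1.0]]
wrist_force: [0.2, 0.7, -0.2]
gripper_width: 0.0005
```

Run:
```python
from m import *
s=env.sense();R=np.array(s['tool_rot']);print(s['t'],s['eef_pos'],s['wrist_force'],R.T@np.r_[np.array([.4097,-.3588])-s['eef_pos'][:2],0]*1000)
```

```text
8.3167 [ 0.4078 -0.3593  0.3133] [ 0.1678  0.7353 -0.1798] [-0.4432  1.9346 -0.0034]
```

Call:
step_arm:
  deltas:
    - [0,1.5,30,0,0,0,-1]
    - [0,0,30,0,0,0,-1]
    - [0,0,15,0,0,0,-1]
    - [0,0,4,0,0,0,-1]
    - [0,0,0,0,0,0,-1]

```text
t: 8.73
eef_pos: [0.4108, -0.3563, 0.2343]
tool_rot: [[-0.468, 0.884, -0.002], [0.884, 0.468, 0.003], [0.003, -0.0, -1.0]]
wrist_force: [0.1, -0.2, -0.1]
gripper_width: 0.0003
```

Call:
step_arm:
  deltas:
    - [0,0,2,0,0,0,-1]
    - [0,0,2,0,0,0,-1]
    - [0,0,2,0,0,0,-1]
    - [0,0,0,0,0,0,-1]
    - [0,0,0,0,0,0,-1]

```text
t: 9.15
eef_pos: [0.4119, -0.3579, 0.2305]
tool_rot: [[-0.467, 0.884, 0.002], [0.884, 0.467, -0.001], [-0.002, 0.001, -1.0]]
wrist_force: [1.6, 0.0, 1.2]
gripper_width: 0.0
```

Call:
step_arm:
  deltas:
    - [0,0,2,0,0,0,-1]
    - [0,0,2,0,0,0,-1]
    - [0,0,0,0,0,0,-1]
    - [0,0,0,0,0,0,-1]

```text
t: 9.48
eef_pos: [0.4118, -0.3579, 0.2264]
tool_rot: [[-0.467, 0.884, 0.002], [0.884, 0.467, -0.001], [-0.002, 0.001, -1.0]]
wrist_force: [0.7, 1.5, 6.4]
gripper_width: 0.0003
```

Call:
step_arm:
  deltas:
    - [0,0,1,0,0,0,-1]
    - [0,0,0,0,0,0,-1]
    - [0,0,0,0,0,0,-1]

```text
t: 9.73
eef_pos: [0.4119, -0.3579, 0.2263]
tool_rot: [[-0.467, 0.884, 0.002], [0.884, 0.467, -0.002], [-0.002, 0.001, -1.0]]
wrist_force: [-1.3, 2.7, 13.6]
gripper_width: 0.0
```

The button has bottomed: the force rose to 13.6 N with no more travel. Next I'll release it and rise clear.

Call:
step_arm:
  deltas:
    - [0,0,-3,0,0,0,-1]
    - [0,0,-6,0,0,0,-1]
    - [0,0,-20,0,0,0,-1]
    - [0,0,-35,0,0,0,-1]
    - [0,0,-35,0,0,0,-1]

```text
t: 10.15
eef_pos: [0.4094, -0.357, 0.3236]
tool_rot: [[-0.467, 0.884, -0.004], [0.884, 0.467, 0.003], [0.004, -0.002, -1.0]]
wrist_force: [0.3, -0.8, -0.6]
gripper_width: 0.0007
```

Call:
step_arm:
  deltas:
    - [0,-20,-30,0,0,0,-1]
    - [0,-25,-30,0,0,0,-1]
    - [0,0,-30,0,0,0,-1]
    - [0,0,-30,0,0,0,-1]
    - [0,0,0,0,0,0,-1]

```text
t: 10.57
eef_pos: [0.3719, -0.3799, 0.4492]
tool_rot: [[-0.466, 0.885, 0.005], [0.885, 0.466, -0.006], [-0.007, 0.001, -1.0]]
wrist_force: [0.7, 1.2, 0.0]
gripper_width: 0.0004
```

Call:
step_arm:
  deltas:
    - [0,0,0,0,0,0,-1]
    - [0,0,0,0,0,0,-1]
    - [0,0,0,0,0,0,-1]

```text
t: 10.82
eef_pos: [0.3705, -0.3783, 0.4421]
tool_rot: [[-0.467, 0.884, -0.002], [0.884, 0.467, 0.002], [0.003, -0.001, -1.0]]
wrist_force: [-0.4, 0.4, 0.2]
gripper_width: 0.0005
```

```bash
python3 st.py w11; python3 q.py w11;python3 - <<'E'
from h import *
a=grab('side','side4')['color'];b=grab('top','top4')['color'];w=load('w11')['color']
cv2.imwrite('pics/c4.png',np.vstack([cv2.resize(np.hstack([a,b]),(720,270)),cv2.resize(w,(720,540))[:330]]))
E
```

```text
10.8667 [ 71.0849  13.4442 -37.1503  87.8094   8.1321  81.6614  61.3411] [ 0.3706 -0.3783  0.4422] [ 0.194  -0.0243 -0.8036] C in tool [ 55.4179 134.3743   0.0268] yaw 117.85474899196747 q_implied 102.56474899196746 tilt [-0.0022  0.0021]q.py:21: RuntimeWarning: Mean of empty slice.
  A=np.array(A);B=np.array(B);la=A.mean(0);lb=B.mean(0);H=(A-la).T@(B-lb);th=np.arctan2(H[0,1]-H[1,0],H[0,0]+H[1,1]);C=lb-Rz(th)@la
  ret = ret.dtype.type(ret / rcount)
Traceback (most recent call last):
  File "q.py", line 28, in <module>
    for t in sys.argv[1:]: run(t)
                           ~~~^^^
  File "q.py", line 21, in run
    A=np.array(A);B=np.array(B);la=A.mean(0);lb=B.mean(0);H=(A-la).T@(B-lb);th=np.arctan2(H[0,1]-H[1,0],H[0,0]+H[1,1]);C=lb-Rz(th)@la
                                                                                          ~^^^^^
IndexError: invalid index to scalar variable.
```

View pics/c4.png

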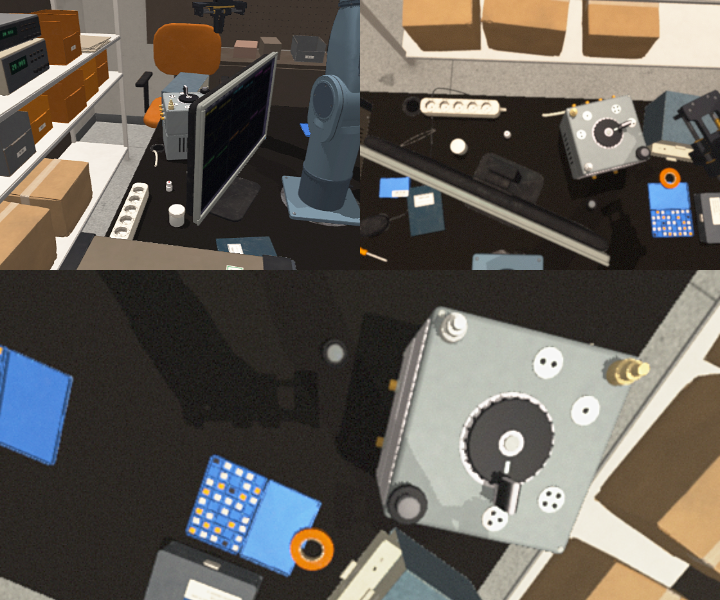

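Run:
```python
from m import *
c=load('top4');a=load('top0');C=np.array([.4635,-.2665])
# tab: depth points z>.2485 within r 25..62 mm of C
pts=[]
for v in range(150,270):
    for u in range(330,460):
        p=dep(c,u,v); r=np.hypot(*(p[:2]-C))
        if .249<p[2]<.256 and .025<r<.065: pts.append(p)
p=np.array(pts).mean(0);d=p[:2]-C;print(len(pts),p,'r',np.hypot(*d),'q',np.degrees(np.arctan2(d[1],d[0]))+180-15.29)
print('btn z',[np.median([dep(x,u,v)[2] for u in range(440,446) for v in range(235,240)]) for x in(a,c)])
dif=np.abs(a['color'].astype(int)-c['color']).max(2)
for n,(u,v) in dict(adapter=(356,258),brass=(333,174),load=(229,209),jar=(152,228)).items(): print(n,dif[v-8:v+8,u-8:u+8].mean())
s=env.sense();print(s['t'],s['wrist_force'])
```

```text
57 [ 0.4801 -0.3043  0.2509] r 0.0413254909559716 q 98.42383758570296
btn z [np.float64(0.2314658268949516), np.float64(0.2312987258606589)]
adapter 2.74609375
brass 3.421875
load 4.41796875
jar 0.9609375
10.9667 [ 0.0731 -0.1178  0.6467]
```

```bash
python3 -c "
from bench import env
print(env.sign_off())"
```

```text
the job is handed in; nothing more can be done
None
```

The dial is set to the three-dot plate, the button was pressed and has come out again, and the job is handed in. No verdict came back, so the checks below are my own.

- **Dial:** I pushed it with closed fingertips on its left pad, from about -8° round to about 99°. The plate lies at 100°. The last readings were 99.4° (wrist camera, still in contact), 99–101° (wrist, after release) and 98.4° (overhead camera, at the end). All are well inside the 8° allowed.
- **Button:** I pressed it until it stopped, with the force rising to 13.6 N and no further travel. Measured tool travel was about 5 mm. Its top is back at 231 mm, the same as at the start.
- **Bystanders:** All four look the same in the overhead images before and after.
- **Arm:** It ended clear above the bench at 0.44 m, touching nothing, at about 11 s of the 51 s.

**Disagreements:** The wrist camera's positions were offset by 1.5–2 mm from the overhead ones, so I measured the dial angle against the plates in the same picture. The tool's own angle read about 3° more than the dial, so I did not use it. My angle script failed on the final wrist picture, so the final angle comes from the overhead depth alone. I did not measure dial lift.

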